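# Board in the rack, clip held open at its edge

### The job

Take the large white board out of its single-slot stand and stand it on edge, bottomed and centred, in the empty middle slot of the three-slot rack, and let go of it. Then pick up the black spring clip by its two handles, squeeze it fully open, and bring its jaws around one upright edge of the standing board, about half-way up the part that shows above the rack, with the edge well inside the jaws and nothing touching the board, so that a colleague can slip a ticket in. Finish while still holding the clip squeezed open in the air there (do not let go), and leave the two small dividers, the biscuit tray and the steel beaker where they are.

Things in the scene. Friction and masses are not known exactly. Their poses are not given: they have to be found in the camera images.
- board: The large stiff white plastic board, 100 mm (own x) by 6 mm thick (own y) by 110 mm tall (own z), about 65 g, loose. It starts upright in the single-slot stand, its top 118 mm above the table. Origin: centre of its underside; z up. It may lean a few degrees in a slot. About 74 mm of it shows above the walls of a slot.
- board_edge_a (a point): Point on the board's upright edge at its own -x end, 75 mm above the board's underside (half-way up the part that shows). Its axes are those of the board.
- board_edge_b (a point): The same on the upright edge at the board's own +x end. Either upright edge may be used.
- stand: Single-slot stand, 70 x 50 mm, in which the board starts; on the robot's left or right, the rack on the other side, slots pointing roughly away from the robot. Grey plastic, fixed. Slots run along own x, 70 mm long, open-ended, 10 mm wide, floor 8 mm above the table; walls 44 mm high, flaring to a 21 mm mouth. Origin: centre of the underside; z up.
- rack: Three-slot rack, 70 (own x) x 140 mm. Slots at own y = -50, 0 and 50 mm; small dividers stand in the outer two, the middle one is empty. Grey plastic, fixed. Slots run along own x, 70 mm long, open-ended, 10 mm wide, floor 8 mm above the table; walls 44 mm high, flaring to a 21 mm mouth. Origin: centre of the underside; z up.
- clip: Black plastic sprung bag clip with a steel pivot pin, 105 mm long, 30 mm high, 70 g, lying on the table on its side, loose. Origin: underside of the pin; z (the pin's axis) up, x towards the jaws along the midline. Two levers, one each side of the midline, turn on the pin: jaws 5 mm thick from the pin to x = 55 mm, handles from the pin back to x = -50 mm. Let go, it snaps shut.
- clip_grip (a point): Point on the clip's midline between the handles, at own x = -30 mm, 15 mm above its underside: squeeze the handles here, along the clip's y. Relaxed they splay in a V, 50 mm over their outsides here and 60 mm at the ends; at the stop their outer faces are parallel to the clip's x, 34 mm apart. It takes about 4 N to start and 10 N at the stop; a grip of 20 to 40 N holds it at the stop.
- clip_mouth (a point): Point on the midline between the jaws, at the clip's own x = 35 mm (20 mm inside the tips), 15 mm above its underside. Shut, the jaws are 2 mm apart; at the stop they gape 21 mm here and 28 mm at the tips.
- clip_left (a joint): Opening of the lever on the clip's +y side: 0 relaxed (jaws shut), 0.28 rad at the stop (fully open). Spring-loaded towards 0.
- clip_right (a joint): The same for the lever on the clip's -y side.
- divider_a: Small white plastic divider, 70 x 6 x 70 mm, standing in an outer slot of the rack, loose. Leave alone. Origin: centre of its underside.
- divider_b: The same in the other outer slot. Leave alone.
- tray: Clear packing tray full of biscuits, 180 (own x) x 120 x 40 mm, on the table at the far side. Leave alone. Origin: centre of its underside.
- beaker: Small steel beaker, 60 mm wide, 55 mm high, standing on the table to the near left. Leave alone. Origin: centre of its underside.

How it is judged:
By the outcome, as a careful person would: the job done as asked, in the order asked, and still so for the second after the job is handed in, while the arm keeps its last pose, push and grip.
It also fails if it takes over 53 s, if anything falls off the work surface, if the arm or the gripper's body presses on something with over 40 N, if the wrist force passes 120 N, or if a joint passes its speed limit or range.

### The arm

A 6-joint arm with a two-finger parallel gripper is mounted at the origin on the work surface. World frame = base frame: x ahead of the robot, y to its left, z up, the work surface at z = 0. Lengths are in m, angles in rad, forces in N, time in s.
With the tool pointing down it reaches from about 0.325 to 0.775 m from the base axis. Payload 5.5 kg.
Tool frame: the origin (TCP) lies at the very end of the fingers, on their centre line; the grasp point (between the pads) lies behind it (env.grip_depth is the z of the grasp point in the tool frame, in m); z points along the fingers, y is the line along which they close (so a half turn about z gives the same grasp; the last joint's range is limited). The gripper opens to 85 mm and grips with 20 to 120 N. Pads are 22 mm wide; open, the fingers measure 114 mm over their backs; the gripper's body (76 mm by 85 mm) begins 54 mm behind the grasp point. The pads swing forward as they close: fully open they stand 13 mm farther back than shut.
Start: joints at [1.288, 0.091, 1.231, -0, 1.82, -0.057], TCP at [0.134, 0.585, 0.206] pointing down, gripper open.
Joint ranges: [-2.87, 2.87], [-0.86, 2.18], [0.17, 2.46], [-1.51, 4.65], [0.06, 2.69], [-2.65, 2.65]. Speed limits (rad/s): [2.57, 2.57, 3.01, 3.14, 3.14, 3.14].

### API

Orientations are given as [roll, pitch, yaw] about the fixed x, y, z axes, in that order (R = Rz(yaw) Ry(pitch) Rx(roll)).
In Python, from workcell import env gives the robot as it stands. Calls block until the motion is done:
- env.move_ptp(position, orientation): joint-space move of the TCP to a pose.
- env.move_linear(position, orientation=None, velocity=0.15, until_force=None): straight line of the TCP; orientation=None keeps the orientation; velocity is the mean speed in m/s. With until_force (N) it stops when the force on the tool has changed by that much, and returns True; else False.
- env.move_j(angles): joint-space move.
- env.grip(opening, f_grip=None): finger opening in m; f_grip is the grip in N (None keeps the last); returns when the fingers have stopped.
- env.pause(seconds).
- env.solve_ik(position, orientation): joint angles nearest the present ones, or None.
- env.snapshot(name): name is "scene" or "top"; returns a dict with "color" (400x640x3 uint8, blue, green, red), "range_z" (400x640 float32, m along the optical axis (not along the pixel's ray), 0 where there is no reading), "mtx" (3x3 intrinsics, pixels), "eye" and "rotation" of the camera in the world. Camera axes: x right, y up, looking along -z (the intrinsics and any distortion apply to the point x, -y, -z); pixel columns grow to the right and rows downward; lengths in m; the calibration is good to about 2 mm. A picture is of the moment at which its call begins.
A pose or a line that the arm cannot do raises env.PlanningError and nothing moves.
- env.sign_off(): hands the job in; it is judged then, once.
Readings, each from a call of its own:
- env.read_t(): time.
- env.read_joint_pos(): joint angles.
- env.read_qvel(): joint speeds.
- env.read_joint_torque(): joint torques, N m.
- env.read_tool_pos(): TCP position.
- env.read_ee_rot(): TCP orientation.
- env.read_ft_force(): force on the tool from outside, world axes, zero at the start.
- env.read_moment(): the same for the moment, N m.
- env.read_finger_gap(): finger opening in m.
- env.read_grasp_force(): force on a finger pad.
Only numpy, scipy, OpenCV 4.12 (cv2) and the standard library are available. Lean on these libraries where they do the work, as an engineer would, in place of code of your own. Each camera call takes 0.05 s, during which the arm holds its last target. There are 200 camera calls.

## Working session

There is one attempt and no reset: what is moved stays moved. The work goes in short steps, each a Python script; the robot and the scene stay as the last script left them, time stands still between calls to the robot, and variables do not carry over. Pictures are saved under pics/ and viewed, at most 10 in all, crops included, and the job is handed in when it is done.

```bash
mkdir -p pics; ls
cat > h.py <<'E'
import numpy as np, cv2
from workcell import env
def snap(n):
    s=env.snapshot(n); return s
def cloud(s):
    z=s["range_z"].astype(float); v,u=np.mgrid[0:z.shape[0],0:z.shape[1]]
    K=np.array(s["mtx"]); P=np.stack([(u-K[0,2])/K[0,0]*z,-(v-K[1,2])/K[1,1]*z,-z],-1)
    W=P@np.array(s["rotation"]).T+np.array(s["eye"]); W[z==0]=np.nan; return W
E
python3 - <<'E'
from h import *
for n in ("top","scene"):
    s=snap(n); cv2.imwrite(f"pics/{n}0.png",s["color"]); np.save(f"{n}0.npy",cloud(s))
    print({k:(v if k not in("color","range_z") else v.shape) for k,v in s.items()})
print(env.read_t(),env.grip_depth,env.read_ee_rot())
E
```

```text
picsTraceback (most recent call last):
  File "<stdin>", line 3, in <module>
  File "h.py", line 8, in cloud
    W=P@np.array(s["rotation"]).T+np.array(s["eye"]); W[z==0]=np.nan; return W
      ~~~~~~~~~~~~~~~~~~~~~~~~~~~^~~~~~~~~~~~~~~~~~~
ValueError: operands could not be broadcast together with shapes (400,640) (3,)
```

Run:
```python
from h import *
for n in ("top","scene"):
    s=snap(n); cv2.imwrite(f"pics/{n}0.png",s["color"]); np.savez(f"{n}0.npz",**s)
    print({k:(v if k not in("color","range_z") else v.shape) for k,v in s.items()})
print(env.read_t(),env.grip_depth,env.read_ee_rot())
```

```text
{'color': (400, 640, 3), 'range_z': (400, 640), 'mtx': array([[418.82869392,   0.        , 318.28952456],
       [  0.        , 418.82869392, 194.89510969],
       [  0.        ,   0.        ,   1.        ]]), 'eye': array([ 0.43117458, -0.00892548,  0.81774864]), 'rotation': array([ 0.15127646, -0.00759103, -1.59054804])}
{'color': (400, 640, 3), 'range_z': (400, 640), 'mtx': array([[443.33979268,   0.        , 319.51280595],
       [  0.        , 443.33979268, 195.40040105],
       [  0.        ,   0.        ,   1.        ]]), 'eye': array([1.12809453, 0.14982093, 0.78624649]), 'rotation': array([0.71123047, 0.01697991, 1.80197866])}
0.15 -0.0187 [-3.14004373e+00 -3.69061506e-05  2.91578837e+00]
```

View pics/top0.png

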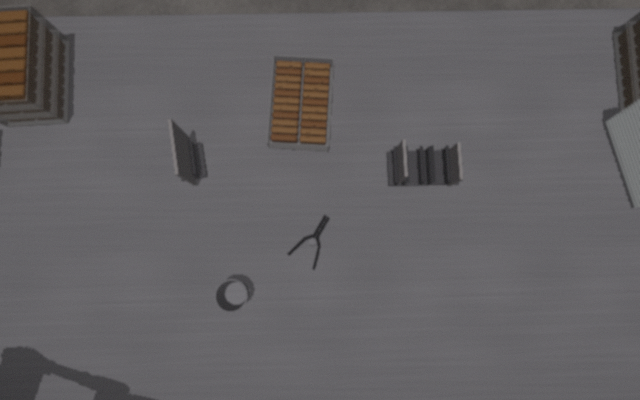

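View pics/scene0.png

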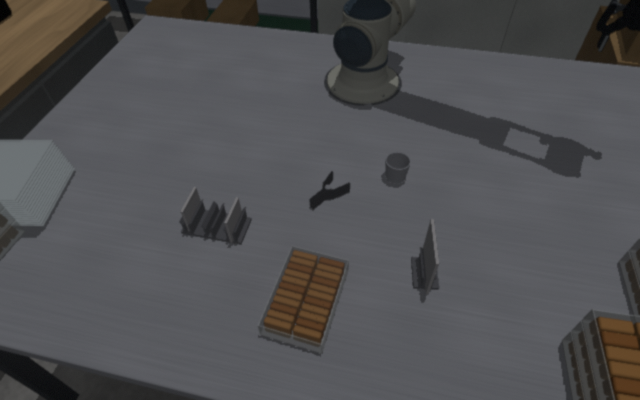

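```bash
cat > h.py <<'E'
import numpy as np, cv2
from scipy.spatial.transform import Rotation as Ro
from workcell import env
def cloud(s):
    z=s["range_z"].astype(float); v,u=np.mgrid[0:z.shape[0],0:z.shape[1]]
    K=np.array(s["mtx"]); P=np.stack([(u-K[0,2])/K[0,0]*z,-(v-K[1,2])/K[1,1]*z,-z],-1)
    R=Ro.from_euler("xyz",s["rotation"]).as_matrix()
    W=P@R.T+np.array(s["eye"]); W[z==0]=np.nan; return W
def rect(p):
    (c,wh,a)=cv2.minAreaRect((p[:,:2]*1000).astype(np.float32)); return np.array(c)/1000,np.array(wh),a
E
python3 - <<'E'
from h import *
for n in ("top","scene"):
    s=dict(np.load(f"{n}0.npz")); W=cloud(s)
    g=W[150:350,200:440]; t=g[np.abs(g[...,2])<.015]; print(n,"table z",np.median(t[:,2]),t[:,2].std())
    boxes={"top":dict(board=(160,110,215,190),rack=(380,135,470,190),clip=(283,208,335,275),tray=(265,50,335,152),beaker=(212,270,255,312)),
     "scene":dict(board=(405,215,445,305),rack=(175,180,255,250),clip=(303,165,355,212),tray=(255,240,352,355),beaker=(380,148,415,190))}[n]
    for k,(a,b,c,d) in boxes.items():
        q=W[b:d,a:c].reshape(-1,3); q=q[q[:,2]>.006]
        print(k,len(q),rect(q),"zmax",np.percentile(q[:,2],[5,50,99]))
    for k in ("board","rack","clip"):
        a,b,c,d=boxes[k]
        q=W[b:d,a:c].reshape(-1,3)
        for lo,hi in ((.012,.03),(.03,.038),(.038,.05),(.05,.075),(.075,.1),(.1,.125)):
            r=q[(q[:,2]>lo)&(q[:,2]<hi)]
            if len(r)>8: print("  ",k,lo,len(r),rect(r))
    # enlarged crops
crops=[]
s=dict(np.load("top0.npz"))["color"]; f=lambda a,b,c,d,w,h:cv2.convertScaleAbs(cv2.resize(s[b:d,a:c],(w,h),interpolation=cv2.INTER_CUBIC),alpha=1.8)
o=np.vstack([np.hstack([f(160,110,220,190,300,400),f(280,205,340,275,343,400)])[:, :643]])
o2=f(380,135,470,190,643,200)
o=np.vstack([o,o2[:, :o.shape[1]]])
cv2.imwrite("pics/c1.png",o)
E
```

```text
top table z -0.0005856882971068123 0.001945174522030112
board 1434 (array([0.62787665, 0.22340099]), array([45.55957794, 98.71877289]), 84.98380279541016) zmax [0.00696547 0.05689008 0.11866243]
rack 2632 (array([ 0.60655499, -0.22567981]), array([141.71742249,  74.21588898]), 88.16354370117188) zmax [0.00678055 0.03618019 0.07895612]
clip 378 (array([ 0.4694906 , -0.00653802]), array([58.3821907 , 98.03431702]), 59.27650833129883) zmax [0.01790267 0.02923472 0.03222771]
tray 5367 (array([0.73965369, 0.01381656]), array([119.98908997, 182.02290344]), 85.68203735351562) zmax [0.01928897 0.03784524 0.04172753]
beaker 529 (array([0.37075217, 0.14218774]), array([58.14237595, 57.91592407]), 63.64705276489258) zmax [0.01035082 0.04276075 0.05687971]
   board 0.012 130 (array([0.62849902, 0.22577129]), array([99.81445312, 12.24561119]), 6.162789821624756)
   board 0.03 84 (array([0.62919122, 0.22626047]), array([100.30833435,   7.99579   ]), 8.718204498291016)
   board 0.038 194 (array([0.628724  , 0.22444286]), array([98.86704254, 15.60928631]), 5.980106353759766)
   board 0.05 203 (array
[... 2512 characters left out ...]
y([121.35598755,  75.76132202]), 89.13226318359375)
   rack 0.03 289 (array([ 0.60917291, -0.22083868]), array([120.37838745,  76.7290802 ]), 89.46671295166016)
   rack 0.038 455 (array([ 0.60972253, -0.2212617 ]), array([128.63978577,  75.29556274]), 88.78327941894531)
   rack 0.05 347 (array([ 0.60869556, -0.2204263 ]), array([110.84846497,  70.70179749]), 85.46715545654297)
   rack 0.075 145 (array([ 0.60911224, -0.22150807]), array([110.53891754,  70.49353027]), 86.21224212646484)
   clip 0.012 371 (array([ 0.47200784, -0.00185732]), array([59.13332367, 99.16571045]), 59.4227294921875)
   clip 0.03 33 (array([0.47063821, 0.00262965]), array([40.61612701, 94.45462036]), 72.00050354003906)
```

View pics/c1.png

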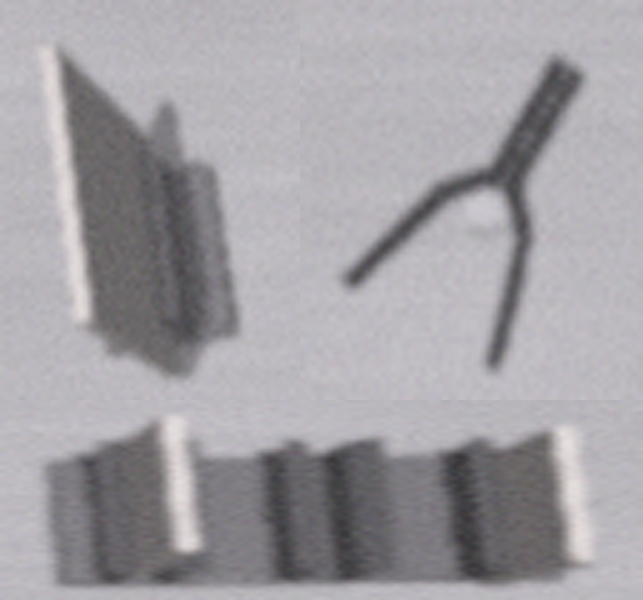

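```bash
cat >> h.py <<'E'
def px2w(s,uv,z):
    K=np.array(s["mtx"]); uv=np.atleast_2d(uv).astype(float)
    d=np.stack([(uv[:,0]-K[0,2])/K[0,0],-(uv[:,1]-K[1,2])/K[1,1],-np.ones(len(uv))],-1)@Ro.from_euler("xyz",s["rotation"]).as_matrix().T
    e=np.array(s["eye"]); return e+d*((z-e[2])/d[:,2])[:,None]
def line(p):
    vx,vy,x,y=cv2.fitLine((p[:,:2]*1000).astype(np.float32),cv2.DIST_HUBER,0,.01,.01).ravel()
    if vx<0: vx,vy=-vx,-vy
    return np.degrees(np.arctan2(vy,vx)),np.array([x,y])/1000
E
python3 - <<'E'
from h import *
for n,bb,rb in (("top",(160,110,215,190),(380,135,470,190)),("scene",(405,215,445,305),(175,180,255,250))):
    s=dict(np.load(f"{n}0.npz")); W=cloud(s); print(n)
    a,b,c,d=bb; q=W[b:d,a:c].reshape(-1,3)
    for lo,hi in ((.055,.07),(.07,.085),(.085,.1),(.1,.112),(.115,.125)):
        r=q[(q[:,2]>lo)&(q[:,2]<hi)]; print(" board",lo,len(r),line(r), r[:,0].min(),r[:,0].max())
    a,b,c,d=rb; q=W[b:d,a:c].reshape(-1,3)
    for side in (0,1):
        r=q[(q[:,2]>.05)&((q[:,1]>-.222)==bool(side))]; print(" div",line(r),rect(r), np.percentile(r[:,2],98))
    r=q[(q[:,2]>.036)&(q[:,2]<.05)]
    for f,nm in ((np.nanmin,"near"),(np.nanmax,"far")):
        ys=np.arange(-.295,-.15,.006); P=[]
        for y in ys:
            m=r[np.abs(r[:,1]-y)<.003]
            if len(m)>5: P.append((f(m[:,0]),y))
        P=np.array(P); k=np.polyfit(P[:,1],P[:,0],1); res=P[:,0]-np.polyval(k,P[:,1]); g=np.abs(res)<.004; k=np.polyfit(P[g,1],P[g,0],1)
        print(" rack",nm,"yaw",-np.degrees(np.arctan(k[0])),"x at y=-.223",np.polyval(k,-.223),"y range",r[:,1].min(),r[:,1].max(),np.std(res))
    h,e=np.histogram(r[:,1],bins=np.arange(-.3,-.146,.004)); print(dict(zip(np.round(e,3),h)))
s=dict(np.load("top0.npz"))
P=px2w(s,[(326.9,216.4),(315.5,235.6),(288.4,254.9),(313.6,269.4)],.03)[:,:2]; print(P.round(4))
m=(P[2]+P[3])/2; v=P[0]-m; print("clip len",np.linalg.norm(v)," yaw",np.degrees(np.arctan2(v[1],v[0])), "splay",np.linalg.norm(P[2]-P[3]))
E
```

```text
top
 board 0.055 125 (np.float32(9.212322), array([0.63190395, 0.22970526], dtype=float32)) 0.5787711064395846 0.6787232981444449
 board 0.07 122 (np.float32(9.081427), array([0.6291216 , 0.22926599], dtype=float32)) 0.5793028768804166 0.6767169709864536
 board 0.085 138 (np.float32(9.160666), array([0.62484336, 0.22858094], dtype=float32)) 0.5784715919309927 0.6764855820068245
 board 0.1 110 (np.float32(9.17299), array([0.6221576 , 0.22823037], dtype=float32)) 0.5789690678810213 0.6760182058751949
 board 0.115 197 (np.float32(9.151869), array([0.62744206, 0.23148729], dtype=float32)) 0.5798921535938543 0.6773284074658805
 div (np.float32(1.0399562), array([ 0.60885316, -0.2729427 ], dtype=float32)) (array([ 0.60265613, -0.27508646]), array([69.33177185,  7.36649942]), 0.954282283782959) 0.07918230917195872
 div (np.float32(0.4235524), array([ 0.596869  , -0.17313507], dtype=float32)) (array([ 0.61044824, -0.17532352]), array([69.90611267,  6.78801107]), 0.3593638837337494) 0.0799014975140664
 rack near yaw -1.0281794386372254 x at y=-.223 0.5720452710625988 y range -0.28826867253763
[... 3442 characters left out ...]
: np.int64(16), np.float64(-0.212): np.int64(44), np.float64(-0.208): np.int64(2), np.float64(-0.204): np.int64(0), np.float64(-0.2): np.int64(0), np.float64(-0.196): np.int64(0), np.float64(-0.192): np.int64(0), np.float64(-0.188): np.int64(3), np.float64(-0.184): np.int64(9), np.float64(-0.18): np.int64(2), np.float64(-0.176): np.int64(2), np.float64(-0.172): np.int64(73), np.float64(-0.168): np.int64(18), np.float64(-0.164): np.int64(30), np.float64(-0.16): np.int64(26), np.float64(-0.156): np.int64(0), np.float64(-0.152): np.int64(0)}
[[ 0.5098 -0.0327]
 [ 0.474  -0.0105]
 [ 0.4392  0.0406]
 [ 0.4117 -0.0058]]
clip len 0.09804527104742371  yaw -30.721690703437222 splay 0.0539435826465322
```

```bash
cat >> h.py <<'E'
def down(th): return [np.pi,0,np.pi+np.radians(th)]
BOARD=np.array([.629,.2336]); BY=9.18; RACK=np.array([.6078,-.2235]); RY=-1.2
E
python3 - <<'E'
from h import *
env.grip(.06,40)
env.move_ptp([*BOARD,.19],down(BY))
env.move_linear([*BOARD,.085],velocity=.12,until_force=6)
print(env.read_tool_pos(),env.read_ee_rot(),env.read_joint_pos())
env.grip(0,45); print("gap",env.read_finger_gap(),env.read_grasp_force(),env.read_ft_force())
env.move_linear([*BOARD,.25],velocity=.15)
print("gap",env.read_finger_gap(),env.read_ft_force())
try:
    p=np.array([*RACK,.25]); env.move_linear(p,down(RY),velocity=.2)
except env.PlanningError as e: print(e); env.move_ptp(p,down(RY))
env.pause(.3)
for n in ("top","scene"):
    s=env.snapshot(n); np.savez(n+"1.npz",**s); cv2.imwrite(f"pics/{n}1.png",s["color"])
print(env.read_t(),env.read_tool_pos(),env.read_finger_gap())
E
```

```text
[0.62957519 0.23383014 0.08634959] [ 3.14128073e+00  2.01079587e-03 -2.98132672e+00] [ 3.04961507e-01  2.89971533e-01  1.21844653e+00  1.87547953e-05
  1.63113983e+00 -1.42609992e+00]
gap 0.004267321992661301 46.19564652442932 [0.25529631 0.78123477 1.90129965]
gap 0.0042568486774567284 [-0.1003399   0.45940402 -0.43591537]
8.3583 [ 0.60780326 -0.22342161  0.25001476] 0.0041773078549318604
```

View pics/scene1.png

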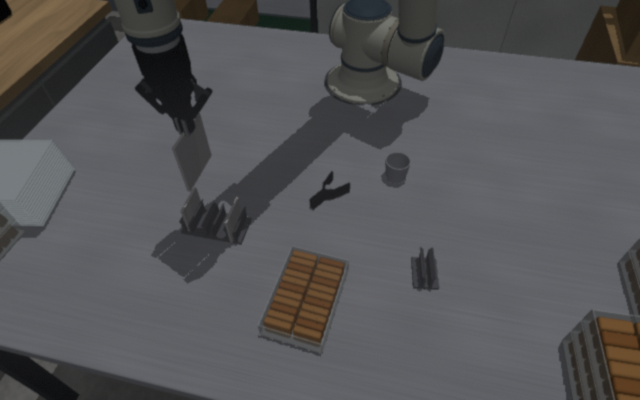

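View pics/top1.png

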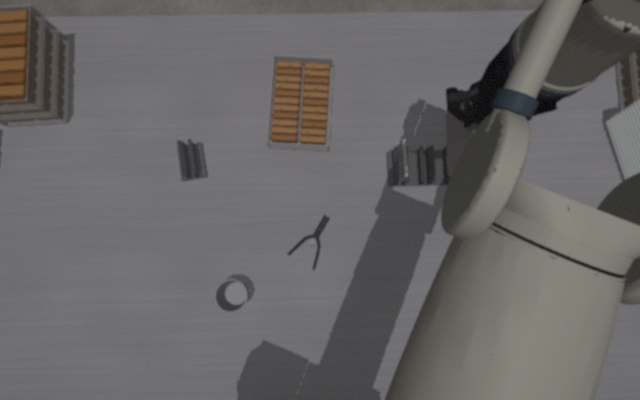

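Run:
```python
from h import *
s=dict(np.load("scene1.npz")); W=cloud(s); q=W[115:192,170:214].reshape(-1,3)
q=q[(q[:,2]>.165)&(q[:,2]<.28)&(np.abs(q[:,0]-.61)<.08)&(np.abs(q[:,1]+.22)<.03)]
print(len(q),np.percentile(q[:,2],[1,50,99]))
for lo,hi in ((.165,.18),(.18,.2),(.2,.215),(.215,.23),(.23,.25)):
    r=q[(q[:,2]>lo)&(q[:,2]<hi)]; a,c=line(r); print(lo,len(r),a,c+np.array([.6086-c[0],(.6086-c[0])*np.tan(np.radians(a))]),np.percentile(r[:,0],[1,99]),rect(r))
```

```text
1543 [0.17275029 0.22832335 0.27888167]
0.165 101 -1.3083938 [ 0.6086     -0.21816333] [0.56208165 0.65794229] (array([ 0.60876324, -0.21817531]), array([ 5.6751132 , 99.25460052]), 86.45042419433594)
0.18 271 -1.3796086 [ 0.6086     -0.21804452] [0.55927529 0.65927428] (array([ 0.60868939, -0.21848938]), array([  6.47671556, 103.02653503]), 86.76001739501953)
0.2 212 -1.3769896 [ 0.6086     -0.21791267] [0.5601354  0.65884934] (array([ 0.60883472, -0.22008093]), array([  7.66461277, 100.45999908]), 88.50598907470703)
0.215 217 -1.4159033 [ 0.6086     -0.21795729] [0.56064127 0.65825073] (array([ 0.60900378, -0.21802994]), array([  6.89848757, 100.21030426]), 85.4782485961914)
0.23 307 -1.3760371 [ 0.6086     -0.21794537] [0.55926016 0.65820964] (array([ 0.60881079, -0.21844696]), array([  7.83866501, 100.72831726]), 85.96163177490234)
```

Run:
```python
from h import *
p=[*(RACK+[0,-.0003])]
print(env.move_linear([*p,.145],down(RY),velocity=.15,until_force=15),env.read_tool_pos())
r=env.move_linear([*p,.083],velocity=.05,until_force=8); env.pause(.2)
print(r,env.read_tool_pos(),env.read_ft_force(),env.read_moment(),env.read_t())
s=env.snapshot("scene"); np.savez("scene2.npz",**s)
W=cloud(s); q=W[130:250,165:260].reshape(-1,3)
q=q[(q[:,2]>.09)&(q[:,2]<.13)&(np.abs(q[:,0]-.61)<.08)&(np.abs(q[:,1]+.22)<.025)]
print(np.percentile(q[:,2],[50,99]),rect(q))
```

```text
False [ 0.60827845 -0.22398695  0.14648376]
True [ 0.60737433 -0.22379679  0.08549042] [-1.83125549 -0.26502367  5.46258775] [-0.05419332  0.0968869  -0.02271572] 10.5083
[0.10987736 0.12946809] (array([ 0.60911371, -0.21944221]), array([29.84516716, 96.43235779]), 74.30689239501953)
```

Run:
```python
from h import *
env.grip(.03,20); env.pause(.2)
p=env.read_tool_pos(); env.move_linear([p[0],p[1],.19],velocity=.12)
env.move_ptp([.43,.02,.2],down(-30))
for n,(a,b,c,d) in (("scene",(165,130,260,250)),("top",(370,110,480,190))):
    s=env.snapshot(n); np.savez(n+"3.npz",**s); W=cloud(s); q=W[b:d,a:c].reshape(-1,3)
    q=q[(np.abs(q[:,0]-.61)<.08)&(np.abs(q[:,1]+.222)<.025)]
    for lo,hi in ((.06,.075),(.085,.1),(.1,.112),(.114,.13)):
        r=q[(q[:,2]>lo)&(q[:,2]<hi)]; an,cc=line(r); print(n,lo,an,cc+np.array([.608-cc[0],(.608-cc[0])*np.tan(np.radians(an))]),rect(r),np.percentile(r[:,2],98))
s=dict(np.load("scene3.npz"))["color"]; t=dict(np.load("top3.npz"))["color"]
cv2.imwrite("pics/c3.png",cv2.convertScaleAbs(np.hstack([cv2.resize(s[140:250,165:265],(400,440),interpolation=cv2.INTER_CUBIC),cv2.resize(t[110:198,380:460],(400,440),interpolation=cv2.INTER_CUBIC)]),alpha=1.8))
print(env.read_t())
# clip from both cams
for n,(a,b,c,d) in (("scene",(303,165,355,212)),("top",(283,208,335,275))):
    s=dict(np.load(n+"0.npz")); W=cloud(s)[b:d,a:c].reshape(-1,3); W=W[W[:,2]>.012]
    hull=cv2.convexHull((W[:,:2]*1000).astype(np.float32))
    ar,tri=cv2.minEnclosingTriangle(hull); print(n,tri.reshape(-1,2).round(1).tolist())
```

```text
scene 0.06 -1.2707889 [ 0.608      -0.21826343] (array([ 0.60776337, -0.2182919 ]), array([  7.48023129, 101.8819809 ]), 86.44303131103516) 0.07448897969449514
scene 0.085 -1.2245191 [ 0.608    -0.218178] (array([ 0.60709387, -0.21829839]), array([  6.11655903, 101.7221756 ]), 86.92841339111328) 0.09978780174857238
scene 0.1 -1.4840467 [ 0.608      -0.21835838] (array([ 0.60816217, -0.21849892]), array([  6.58059788, 100.5619812 ]), 86.36229705810547) 0.11179302824231276
scene 0.114 -1.1627761 [ 0.608    -0.219976] (array([ 0.6072218, -0.2208826]), array([  8.15567684, 100.37402344]), 88.82836151123047) 0.11918374565496397
top 0.06 -1.1471798 [ 0.608     -0.2218473] (array([ 0.60644299, -0.22196219]), array([99.65596008,  5.66223621]), 1.6682475805282593) 0.0747243421144676
top 0.085 -1.2089015 [ 0.608     -0.2219662] (array([ 0.60611835, -0.22184444]), array([99.55976868,  4.6683979 ]), 0.8127372860908508) 0.09990569542038945
top 0.1 -1.0797179 [ 0.608      -0.22192094] (array([ 0.60578778, -0.22165359]), array([98.88139343,  3.56270862]), 0.33641383051872253) 0.11184498093785962
top 0.114 -1.1238037 [ 0.608      -0.22413364] (array([ 0.60617413, -0.22481749]), array([ 7.10823154, 98.76821899]), 89.01728820800781) 0.11947830830226956
13.4083
scene [[445.70001220703125, 51.099998474121094], [532.7000122070312, -40.20000076293945], [413.6000061035156, -3.200000047683716]]
top [[528.5999755859375, -43.400001525878906], [412.0, -7.300000190734863], [442.3999938964844, 43.70000076293945]]
```

View pics/c3.png

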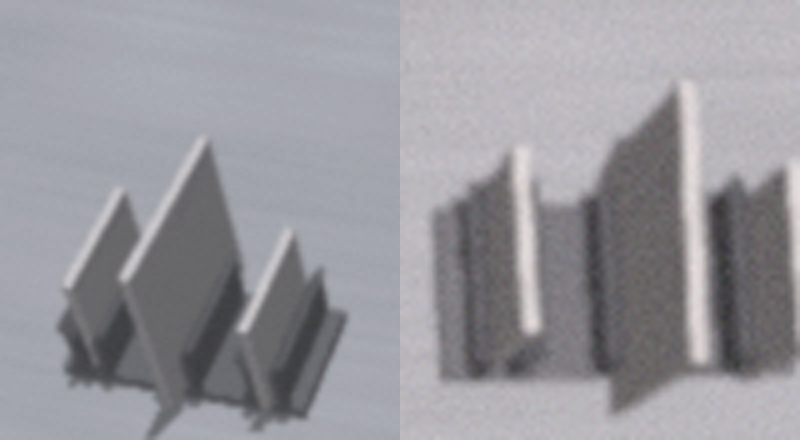

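Run:
```python
from h import *
env.grip(.034,30)
q=[.38,-.07]
env.move_ptp([*q,.04],down(-30))
r=env.move_linear([*q,-.012],velocity=.03,until_force=4); z=env.read_tool_pos()[2]; print(r,z)
env.move_linear([*q,.07],velocity=.15)
env.grip(.076)
g=[.4405,.010]; Y=-30.3
zt=max(z,-.008)+.0025
env.move_ptp([*g,.09],down(Y))
r=env.move_linear([*g,zt],velocity=.07,until_force=6); print(r,env.read_tool_pos())
env.grip(.0,30); env.pause(.2); print("gap",env.read_finger_gap(),env.read_grasp_force(),env.read_ft_force())
env.move_linear([*g,.12],velocity=.12)
env.pause(.2)
print("gap",env.read_finger_gap(),env.read_grasp_force(),env.read_t())
for n in ("scene","top"): s=env.snapshot(n); np.savez(n+"4.npz",**s); cv2.imwrite(f"pics/{n}4.png",s["color"])
s=dict(np.load("scene4.npz"))["color"]
cv2.imwrite("pics/c4.png",cv2.convertScaleAbs(np.hstack([cv2.resize(s[80:230,260:410],(500,500),interpolation=cv2.INTER_CUBIC)]),alpha=2.2))
```

```text
False -0.011795818340984907
False [ 0.44090572  0.00997296 -0.00494313]
gap 0.031697983613527395 29.97484266757965 [-3.14986398  2.82156346  9.07803476]
gap 0.03146102711221066 29.777392745018005 21.5583
```

View pics/c4.png

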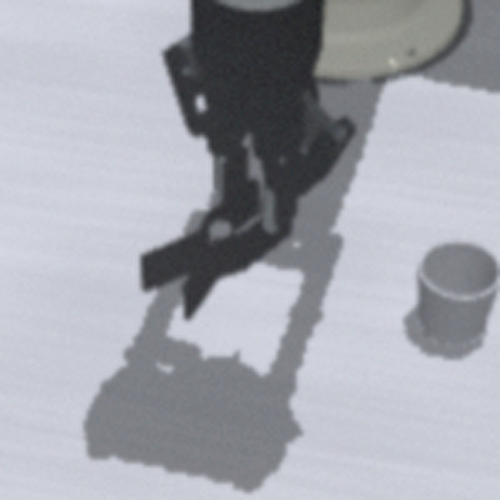

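Run:
```python
from h import *
tp=np.array(env.read_tool_pos()); print(tp,env.read_ee_rot())
th=np.radians(-30.3); ex=np.array([np.cos(th),np.sin(th)]); ey=np.array([-ex[1],ex[0]])
for n,b in (("scene",(2,.0027)),("top",(0,-.001))):
    W=cloud(dict(np.load(n+"4.npz"))).reshape(-1,3)
    W=W+np.array([(-.0008 if n=="scene" else .0008),-b[1],0])
    d=W[:,:2]-tp[:2]; X=d@ex; Y=d@ey
    m=(X>.03)&(X<.1)&(np.abs(Y)<.04)&(W[:,2]>.06)&(W[:,2]<.25); print(n,m.sum())
    for lo in np.arange(.03,.1,.01):
        k=m&(X>=lo)&(X<lo+.01)
        for sgn in (1,-1):
            j=k&(Y*sgn>0)
            if j.sum()>3: print("  X",round(lo,3),sgn,j.sum(),"Y",np.percentile(Y[j],[3,97]).round(4),"z",np.percentile(W[j,2],[3,97]).round(4),"xmax",X[j].max().round(4))
```

```text
[0.44030501 0.01000937 0.11957211] [-3.14123587e+00 -6.75394507e-04  2.61277693e+00]
scene 476
  X 0.03 1 70 Y [0.0019 0.0149] z [0.1223 0.1521] xmax 0.04
  X 0.03 -1 27 Y [-0.0126 -0.0011] z [0.1374 0.1526] xmax 0.0395
  X 0.04 1 37 Y [0.0055 0.0114] z [0.1223 0.1514] xmax 0.0494
  X 0.04 -1 37 Y [-0.0082 -0.0038] z [0.1289 0.1518] xmax 0.0499
  X 0.05 1 32 Y [0.009  0.0143] z [0.1236 0.1521] xmax 0.0599
  X 0.05 -1 48 Y [-0.0109 -0.0063] z [0.1231 0.152 ] xmax 0.0595
  X 0.06 1 29 Y [0.0127 0.0172] z [0.124  0.1521] xmax 0.07
  X 0.06 -1 57 Y [-0.0149 -0.0088] z [0.1222 0.1515] xmax 0.07
  X 0.07 1 34 Y [0.0146 0.0206] z [0.1213 0.1519] xmax 0.08
  X 0.07 -1 48 Y [-0.0168 -0.0119] z [0.1236 0.1514] xmax 0.0798
  X 0.08 1 25 Y [0.0177 0.0215] z [0.1228 0.1503] xmax 0.0841
  X 0.08 -1 32 Y [-0.0205 -0.0148] z [0.1222 0.1507] xmax 0.0849
top 0
```

Run:
```python
from h import *
T=np.array([.492,-.2219,.0645]); ex=np.array([np.cos(np.radians(-1.2)),np.sin(np.radians(-1.2)),0])
env.move_ptp(T-.07*ex+[0,0,.05],down(-1.2))
env.move_linear(T-.07*ex,velocity=.12)
print(env.move_linear(T,velocity=.06,until_force=5)); env.pause(.4)
print(env.read_tool_pos(),env.read_ee_rot(),env.read_finger_gap(),env.read_grasp_force(),env.read_ft_force(),env.read_t())
tp=np.array(env.read_tool_pos()); o=[]
for n,sh in (("scene",(-.0008,-.0027,0)),("top",(.0008,.001,0))):
    s=env.snapshot(n); np.savez(n+"5.npz",**s); W=cloud(s).reshape(-1,3)+np.array(sh)
    e=ex[:2]; ey=np.array([-e[1],e[0]]); d=W[:,:2]-tp[:2]; X=d@e; Y=d@ey; z=W[:,2]
    k=(X>.06)&(X<.18)&(np.abs(Y)<.025)&(z>.103)&(z<.13); print(n,"board X",np.percentile(X[k],[1,99]),"Ymed",np.median(Y[k]),k.sum())
    for lo in (.05,.06,.07,.08):
        j=(X>=lo)&(X<lo+.01)&(np.abs(Y)<.03)&(z>.05)&(z<.1)
        if j.sum(): print("  ",lo,np.histogram(Y[j],bins=np.arange(-.03,.031,.004))[0],np.percentile(z[j],[2,98]).round(4),X[j].max())
c=dict(np.load("scene5.npz"))["color"][90:250,150:290]; t=dict(np.load("top5.npz"))["color"][110:270,370:510]
cv2.imwrite("pics/c5.png",cv2.convertScaleAbs(np.hstack([cv2.resize(x,(400,457),interpolation=cv2.INTER_CUBIC) for x in (c,t)]),alpha=2.2))
```

```text
False
[ 0.49194112 -0.22193512  0.06455139] [-3.14153609e+00  1.03082305e-04  3.12054823e+00] 0.031559202594139725 29.793756902217865 [ 0.40609607  0.08175985 -0.89681602] 24.8917
scene board X [0.06554148 0.16512382] Ymed 0.0028741686117706063 247
   0.05 [ 0  0  0  0  0  0  2  0  0  2 14  1  0  0  0] [0.0669 0.0971] 0.05855520871338209
   0.06 [ 0  0  0  1  1  0  0  0 19  1  5 18  0  0  0] [0.0543 0.0979] 0.06993862742464728
   0.07 [ 0  0  2  5  1  0  0  1 43  0  0 10 10  0  0] [0.054  0.0979] 0.07988757051727079
   0.08 [ 0  0  4  4  0  0  0  1 42  0  0  7 20  0  0] [0.0537 0.0993] 0.08985957782205102
top board X [0.06572305 0.16324216] Ymed 0.0025958563669820295 329
   0.05 [ 0  0  0  0  9 27  1  0  0  6 36  2  0  0  0] [0.069  0.0985] 0.05984534674165857
   0.06 [ 0  0  0  4 25  7  1  6 14  1 10 34  0  0  0] [0.0697 0.0981] 0.06996647497986365
   0.07 [ 0  0  2 16 14  0  0  0 32  0  1 15 25  0  0] [0.0676 0.0985] 0.07997753776397623
   0.08 [ 0  0  2 10  0  0  0  0 35  0  0  3 13  0  0] [0.0565 0.0971] 0.08997853835434999
```

View pics/c5.png

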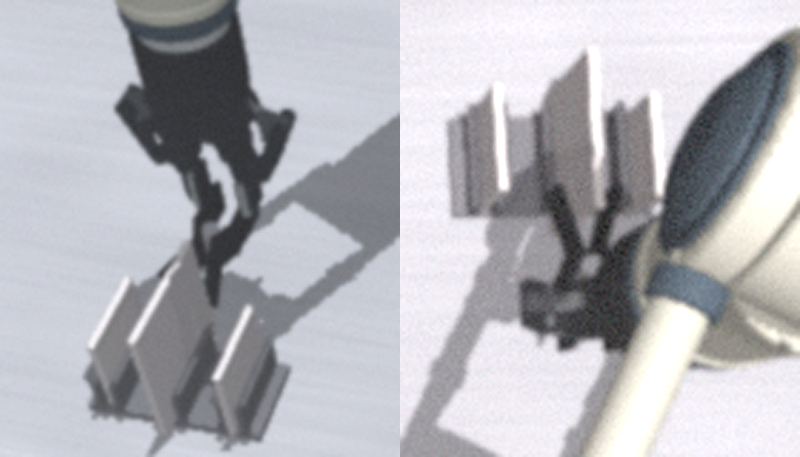

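```bash
python3 -c "
from h import *
print(env.sign_off())"
```

```text
the job is handed in; nothing more can be done
None
```

The board stands upright in the middle slot of the rack, let go. The clip is held fully open around its near upright edge at half height, with about 7 mm clear on each side. I handed the job in after about 25 s; the hand-in gave no verdict, so this comes from the camera and force readings.

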